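Turn the carved figure to face the camera and lock its turntable

TASK

The carver wants a progress photograph of the figure on the turntable. Push the turntable's bars round with a fingertip until the figure looks straight into the camera lens, then push the red brake lever over, away from the robot, to the stop at the far end of its swing, so that the turntable is locked with the figure still facing the lens. Do not touch the figure, the round platform under it or the camera, and leave everything else on the bench where it is.

Things in the scene. Friction and masses are not known exactly. Their poses are not given: they have to be found in the camera images.
- figure: Loose boxwood figure of a bearded old man, 137 mm tall, 0.15 to 0.31 kg, on a dark round plinth (64 mm across) at the middle of the platform; all within 42 mm of its own axis. Origin: centre of its underside, 84 mm above the bench. z up; it LOOKS along its +x (beard, hands with a peach, brass plate on the plinth); thin staff at its +y side. It rides on the platform by friction alone.
- platform (a point): Round aluminium platform with a cork top, 120 mm across, 12 mm thick, the head of the bench turntable. Origin: centre of its underside, on the vertical turning axis, 72 mm above the bench. The four bars under it turn with it and point along its +x, +y, -x and -y axes. The fixed green base plate below is 200 mm across, 12 mm thick; the brake shoe on it stays within 75 mm of the axis, below 30 mm.
- bar_ball (a point): Centre of the black ball (24 mm across) at the end of the bar on the platform's +x side, 120 mm from the axis, 60 mm above the bench. The other three bars are alike, at quarter turns: round steel, 12 mm thick, level, bare from 60 to 108 mm from the axis as seen from above.
- spindle (a joint): Turn of the platform with its bars, rad, growing anticlockwise seen from above; no end stops within reach, zero means nothing. With the brake off about 1.5 N on a bar turns it, and it stops when no longer pushed.
- lens (a point): Centre of the camera's front glass, 150 mm above the bench. The black camera (112 mm wide, 201 mm high) stands on a three-legged tripod (feet 62 mm from its centre) about 0.29 m from the turntable's axis and points at it. The point's -x axis is the viewing direction; the camera's centre lies 72 mm behind the glass. Fixed.
- brake (a joint): Swing of the red brake lever about its upright pivot, rad: 0 = released end stop, 1.2 = locked end stop, growing anticlockwise seen from above. Starts at 0 to 0.25 and stays where it is left. A push of 2 to 4 N on the knob moves it; over the last 0.25 rad it presses a shoe on the drum under the platform. When locked, about 9 N on a bar would still make the turntable slip.
- brake_pivot (a point): Pivot of the brake lever on the base plate, 84 mm from the turntable's axis, 13 mm above the bench.
- brake_knob (a point): Centre of the top of the lever's upright red knob: a cylinder 22 mm across from 13 to 47 mm above the bench, 100 mm from the pivot, at the end of the flat red lever (14 mm wide, 14 to 22 mm above the bench). The knob stays outside the bars' sweep, 175 to 184 mm from the turntable's axis.
- gouge: Carving gouge lying flat, 180 mm long along its x axis, wooden handle 22 mm thick at -x. Bystander.
- wax_tin: Yellow round tin with a steel lid, 64 mm diameter, 36 mm high; origin centre of underside. Bystander.
- blank: Roughed-out wooden figure blank, 44 mm square, 94 mm high; origin centre of underside. Bystander.
- mug: White mug, 76 mm diameter, 85 mm high; origin centre of underside. Bystander.
- sanding_block: Cork sanding block 100 x 60 x 32 mm; origin centre of underside. Bystander.
- glue: White glue bottle with orange cap, 48 mm diameter, 130 mm high; origin centre of underside. Bystander.
- brush: Flat brush lying on the bench, 200 mm long along its x axis, 42 mm wide, 20 mm thick; origin at its middle. Bystander.
Not all that is in view belongs to the job. What is shaped like the part that bears lens but brown or purple is not meant.

How it is judged:
By the outcome, as a careful person would: the job done as asked, in the order asked, and still so for the second after the job is handed in, with the robot touching nothing.
It also fails if it takes over 72 s, if anything falls off the work surface, if the arm or the gripper's body presses on something with over 40 N, if the wrist force passes 120 N, or if a joint passes its speed limit or range.

ROBOT

A 6-joint arm with a two-finger parallel gripper is mounted at the origin on the work surface. World frame = base frame: x ahead of the robot, y to its left, z up, the work surface at z = 0. Lengths are in m, angles in rad, forces in N, time in s.
With the tool pointing down it reaches from about 0.35 to 0.975 m from the base axis. Payload 7.1 kg.
Tool frame: the origin (TCP) lies on the centre line of the jaws, within the pads' length; the fingertips stand 17 mm ahead of it and the grasp point (between the pads) lies 2 mm behind it; z points along the fingers, y is the line along which they close (so a half turn about z gives the same grasp; the last joint's range is limited). The gripper opens to 88 mm and grips with 3 to 60 N. Pads are 20 mm wide; open, the fingers measure 115 mm over their backs; the gripper's body (75 mm by 178 mm) begins 61 mm behind the grasp point.
Start: joints at [-1.28, 0.423, 1.63, -0, 1.089, -0.019], TCP at [0.191, -0.595, 0.24] pointing down, gripper open.
Joint ranges: [-3, 3], [-0.9, 2.11], [0.09, 2.58], [-1.31, 4.45], [0.11, 2.69], [-2.54, 2.54]. Speed limits (rad/s): [2.39, 2.39, 3.01, 3.14, 3.14, 3.14].

INTERFACE

Orientations are given as a unit quaternion [x, y, z, w].
In Python, from workcell import manip, grab_frame, camera_model gives the robot as it stands.
- The arm moves only by the tool step_arm, never from a script. Its argument "steps" is a list of rows, each a list of 6 numbers: the shift along the world's x, y, z in mm, then the turn, a rotation vector about the world's x, y, z in degrees. A call has 1 to 5 rows; each row shifts and turns the commanded pose from where the row before left it; what a row does not reach is not made up. A row lasts 1/8 s, in which the tool goes at most 62.5 mm and 10.7 degrees, less where a joint would pass 70% of its speed; a pose out of reach is approached as far as the arm can. A call with a gripper value outside its range is refused whole. "claw" is the finger opening in mm, from 0 to 87.8, set as the call begins (left out, the last holds). The fingers move at their own pace and stop on an object; "newtons" is the grip in N (left out, the last holds). Time passes only in rows, so rows that do not move let the fingers close. It gives the time, the measured TCP pose, the force, the opening and the grip force at its end, in the units of the state.
- manip.read_state(): the state, without advancing time (a new reading comes with each control period).
- grab_frame(name): name is "scene" or "side" or "wrist"; returns the picture (384x512x3 uint8, blue, green, red); there is no depth.
- camera_model(name): a dict with "camera_matrix" (3x3 intrinsics, pixels), "distortion" ([k1, k2, p1, p2, k3] as OpenCV has them; the pictures are not rectified), "eye" and "orientation" of the camera in the world; the wrist camera has in their place "tool_from_camera" (4x4, takes a point from camera to tool coordinates, whose origin is the TCP and whose axes are the flange's). Camera axes: x right, y down, z forward; pixel columns grow to the right and rows downward; lengths in m; the calibration is good to about 2 mm. A picture is of the moment at which its call begins: read the wrist's pose just before it. camera_model takes no time and is no camera call.
- manip.job_done(): hands the job in; it is judged then, once.
The state is a dict: "clock": time; "q": joint angles; "qd": joint speeds; "effort": joint torques, N m; "eef_pos": TCP position; "eef_rot": TCP orientation; "force": force on the tool from outside, world axes, zero at the start; "moment": the same for the moment, N m; "finger_gap": finger opening in m; "finger_force": force on a finger pad.
Only numpy, scipy, OpenCV 4.12 (cv2) and the standard library are available. Lean on these libraries where they do the work, as an engineer would, in place of code of your own. Each camera call takes 0.05 s, during which the arm holds its last target. There are 200 camera calls.

## Working session

There is one attempt and no reset: what is moved stays moved. The work goes in short steps, Python scripts to look and compute and a tool call to move; the robot and the scene stay as the last step left them, time stands still between calls to the robot, and variables do not carry over. Pictures are saved under pics/ and viewed, at most 13 in all, crops included, and the job is handed in when it is done.

Besides the shell and the picture viewer there is one more tool, called as name(argument=value, ...), one argument or row to a line, values as JSON. step_arm: Moves the arm, as the interface text tells. Its arguments: {"type":"object","properties":{"steps":{"type":"array","items":{"type":"array","items":{"type":"number"}}},"claw":{"type":"number"},"newtons":{"type":"number"}},"required":["steps"]}

```bash
mkdir -p pics
cat > h.py <<'E'
import numpy as np,cv2
from scipy.spatial.transform import Rotation as R
from workcell import manip,grab_frame,camera_model
def cam(n,st=None):
    m=camera_model(n);K=np.array(m["camera_matrix"],float);d=np.array(m["distortion"],float)
    if n=="wrist":
        T=np.array(m["tool_from_camera"]);Rt=R.from_quat(st["eef_rot"]).as_matrix()
        return K,d,Rt@T[:3,3]+st["eef_pos"],Rt@T[:3,:3]
    o=np.array(m["orientation"],float)
    return K,d,np.array(m["eye"],float),(o if o.shape==(3,3) else R.from_quat(o).as_matrix())
def ray(c,uv):
    K,d,e,Rm=c;p=cv2.undistortPoints(np.array([[uv]],float),K,d)[0,0]
    v=Rm@np.array([p[0],p[1],1]);return e,v/np.linalg.norm(v)
def onz(c,uv,z):
    e,v=ray(c,uv);return e+v*(z-e[2])/v[2]
def proj(c,P):
    K,d,e,Rm=c;return cv2.projectPoints(((np.atleast_2d(P)-e)@Rm).reshape(-1,1,3),np.zeros(3),np.zeros(3),K,d)[0][:,0]
E
python3 - <<'E'
from h import *
for n in("scene","side"):
    im=grab_frame(n);cv2.imwrite(f"pics/{n}0.png",im)
    cv2.imwrite(f"pics/{n}0v.png",cv2.resize(im,(800,600),interpolation=cv2.INTER_CUBIC))
    c=cam(n);print(n,c[2],c[3][:,2])
print(manip.read_state())
E
```

```text
scene [1.22796354 0.45512665 0.92760842] [-0.55866859 -0.39193748 -0.73094077]
side [-0.04936641  0.79438088  1.07401765] [ 0.46585983 -0.5748544  -0.67269387]
{'clock': 0.1, 'q': array([-1.27999529e+00,  4.23717144e-01,  1.63062012e+00, -2.43041365e-05,
        1.08860348e+00, -1.90178314e-02]), 'qd': array([ 0.0008417 , -0.00326624, -0.00239845, -0.00027753,  0.00030284,
        0.000879  ]), 'effort': array([-9.64826140e-04, -5.45616102e+01, -2.74325055e+01,  6.45083771e-02,
        1.88683555e-02, -2.26047030e-05]), 'eef_pos': array([ 0.19042277, -0.59477622,  0.23900636]), 'eef_rot': array([ 9.88024413e-01,  1.54296160e-01, -1.01979342e-04, -6.66376314e-04]), 'force': array([-0.0704926 , -0.40558096,  0.04824142]), 'moment': array([-0.02943481, -0.0107943 ,  0.06869535]), 'finger_force': 0.0, 'finger_gap': 0.08777909441856958}
```

View pics/scene0v.png

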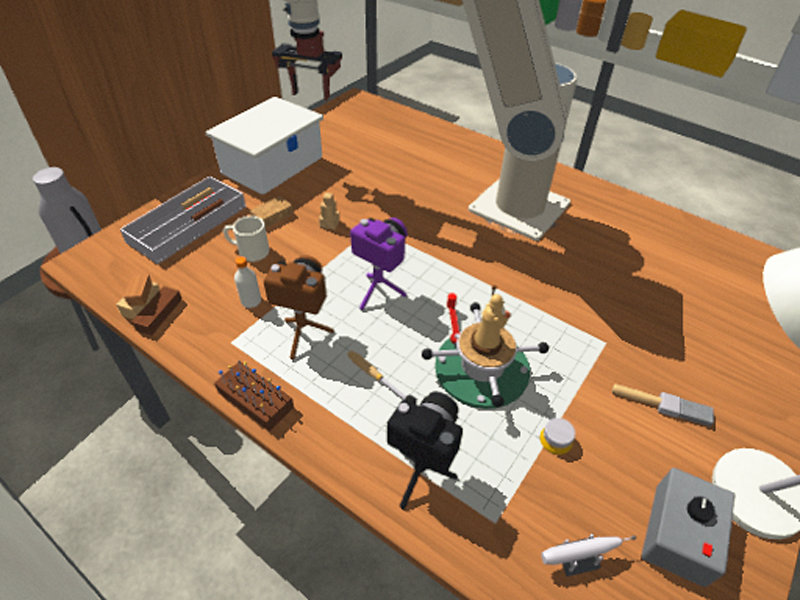

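View pics/side0v.png

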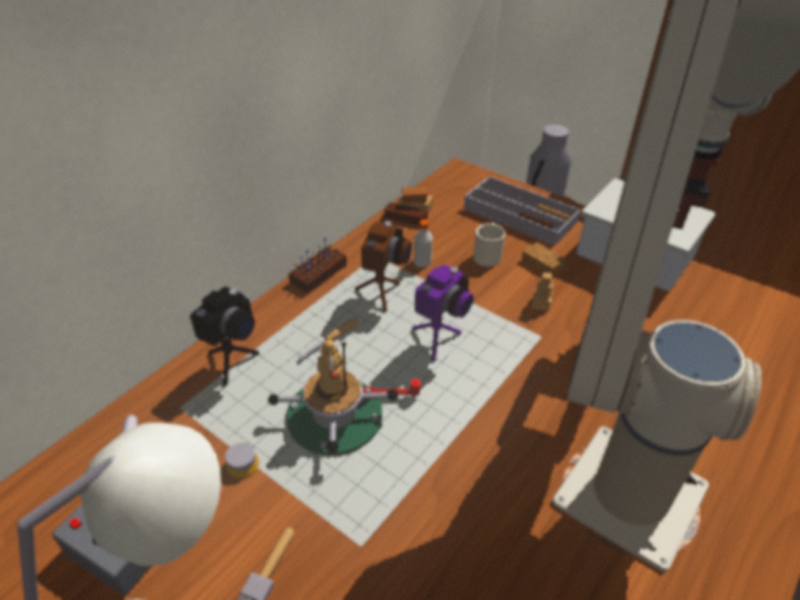

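The scene view shows the black camera at (425,430), next to the brown one at (295,285) and the purple one at (378,245) in 800x600 view pixels. Only the black one fits the description. The turntable is at (487,360), its balls at (428,353), (543,348), (497,400) and (475,308), and the red knob at (452,298). Next I'll triangulate these.

Run:
```python
from h import *
c=cam("scene");s=.64
for p in[(428,353),(543,348),(497,400),(475,308)]:print("ball",onz(c,np.array(p)*s,.06))
print("knob",onz(c,np.array((452,298))*s,.047))
B=np.array([onz(c,np.array(p)*s,.06) for p in[(428,353),(543,348),(497,400),(475,308)]]);print("centre",B.mean(0))
cs=cam("side");print("side knob",onz(cs,np.array((415,386))*s,.047))
for n,k,z in(("scene",c,.15),("side",cs,.15)):
    print(n,"lens",onz(k,np.array((443,408) if n=="scene" else (243,325))*s,z))
for nm,p in(("gouge",(358,360)),("brush",(660,402)),("tin",(558,440)),("blank",(330,212)),("brown cam foot",(300,340)),("purple",(380,290))):print(nm,onz(c,np.array(p)*s,.01))
```

```text
ball [0.63379317 0.11404311 0.06      ]
ball [0.48056502 0.29558972 0.06      ]
ball [0.6482179  0.28150991 0.06      ]
ball [0.46916879 0.12608755 0.06      ]
knob [0.46285289 0.0640845  0.047     ]
centre [0.55793622 0.20430757 0.06      ]
side knob [0.44961293 0.06800563 0.047     ]
scene lens [0.7765026  0.23477889 0.15      ]
side lens [0.77673883 0.22723131 0.15      ]
gouge [ 0.70407526 -0.01260514  0.01      ]
brush [0.42011793 0.54275861 0.01      ]
tin [0.62394741 0.40982459 0.01      ]
blank [ 0.35731799 -0.39412189  0.01      ]
brown cam foot [ 0.7380068  -0.14694441  0.01      ]
purple [ 0.51208459 -0.10206408  0.01      ]
```

step_arm(
  steps=[
    [0,0,62,0,0,0],
    [30,30,45,0,0,0],
    [40,48,0,0,0,0],
    [40,48,0,0,0,0],
    [40,48,0,0,0,0],
  ],
  claw=0,
)

```text
clock: 0.72
eef_pos: [0.3413, -0.4195, 0.3466]
eef_rot: [0.988, 0.154, 0.0, -0.0]
force: [1.0, 0.2, -0.2]
finger_gap: 0.0412
finger_force: 0.0
```

```bash
python3 -c "
from h import *
print(camera_model('wrist'));s=manip.read_state();print(s['eef_pos'],R.from_quat(s['eef_rot']).as_matrix().round(2),s['q'],s['finger_gap'])"
```

```text
{'camera_matrix': array([[327.13216671,   0.        , 253.75507121],
       [  0.        , 327.13216671, 193.4502617 ],
       [  0.        ,   0.        ,   1.        ]]), 'distortion': array([-0.06287569,  0.        ,  0.        ,  0.        ,  0.        ]), 'tool_from_camera': array([[-7.28980106e-04, -9.63566200e-01, -2.67468963e-01,
         7.45967659e-02],
       [ 9.99999731e-01, -7.24546262e-04, -1.15271773e-04,
         7.71808539e-05],
       [-8.27216528e-05, -2.67468975e-01,  9.63566469e-01,
        -1.45148613e-01],
       [ 0.00000000e+00,  0.00000000e+00,  0.00000000e+00,
         1.00000000e+00]])}
[ 0.34134957 -0.41953793  0.34659672] [[ 0.95  0.3   0.  ]
 [ 0.3  -0.95  0.  ]
 [ 0.   -0.   -1.  ]] [-9.09851647e-01  1.87549636e-01  1.70390227e+00  9.69227087e-05
  1.25020154e+00  3.51625016e-01] 0.04115620253312716
```

step_arm(
  steps=[
    [20,56,15,0,0,0],
    [20,56,15,0,0,0],
    [25,56,10,0,0,0],
    [25,56,10,0,0,0],
    [25,56,0,0,0,0],
  ],
)

```text
clock: 1.35
eef_pos: [0.4562, -0.1394, 0.3975]
eef_rot: [0.988, 0.154, 0.001, 0.0]
force: [1.3, -0.0, 0.3]
finger_gap: 0.0004
finger_force: 0.0
```

step_arm(
  steps=[
    [26,56,0,0,0,0],
    [26,56,0,0,0,0],
    [26,56,0,0,0,0],
    [26,56,0,0,0,0],
    [26,30,0,0,0,0],
  ],
)

```text
clock: 1.98
eef_pos: [0.5858, 0.1156, 0.3963]
eef_rot: [0.988, 0.155, -0.0, -0.0]
force: [0.3, -0.5, 0.3]
finger_gap: 0.0006
finger_force: 0.0
```

step_arm(
  steps=[
    [0,0,0,0,0,0],
  ],
)

```text
clock: 2.1
eef_pos: [0.5863, 0.1149, 0.3956]
eef_rot: [0.988, 0.156, -0.001, -0.0]
force: [-0.2, -1.0, -0.3]
finger_gap: 0.0003
finger_force: 0.0
```

Run:
```python
from h import *
s=manip.read_state();im=grab_frame("wrist");cv2.imwrite("pics/w1.png",im)
np.savez("w1.npz",p=s["eef_pos"],q=s["eef_rot"]);print(s["eef_pos"],s["qd"].round(3))
cv2.imwrite("pics/w1v.png",cv2.resize(im,(800,600),interpolation=cv2.INTER_CUBIC))
```

```text
[0.58627974 0.1148725  0.39555238] [-0.043 -0.035  0.046 -0.012  0.01  -0.018]
```

View pics/w1v.png

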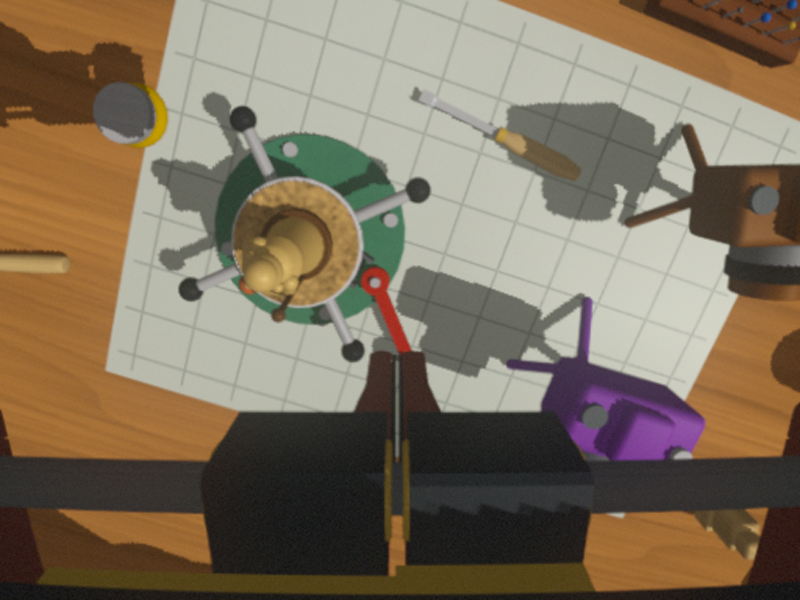

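The wrist view shows the balls at (243,118), (417,190), (190,290) and (352,350), and the brake pivot at (375,282). The figure's orange peach is at (247,288) and its staff at (278,315), so it looks toward the lower left of the image.

```bash
cat >> h.py <<'E'
def tri(obs):
    A=np.zeros((3,3));b=np.zeros(3)
    for c,uv in obs:
        e,v=ray(c,uv);M=np.eye(3)-np.outer(v,v);A+=M;b+=M@e
    P=np.linalg.solve(A,b);return P,[(proj(c,P)[0]-uv).round(1) for c,uv in obs]
def blobs(m,amin=3):
    n,_,st,ce=cv2.connectedComponentsWithStats(m.astype(np.uint8));return [(ce[i],st[i]) for i in range(1,n) if st[i,4]>=amin]
E
python3 - <<'E'
from h import *
f=np.load("w1.npz");cw=cam("wrist",dict(eef_pos=f["p"],eef_rot=f["q"]));im=cv2.imread("pics/w1.png")
B=[]
for p in[(243,118),(417,190),(190,290),(352,350)]:
    p=np.array(p)*.64;x,y=p.astype(int);w=im[y-12:y+13,x-12:x+13].max(2)<60
    b=max(blobs(w),key=lambda t:t[1][4]);uv=b[0]+[x-12,y-12];B.append(onz(cw,uv,.06));print(uv,b[1][4],B[-1])
B=np.array(B);o=B.mean(0)[:2];d=B[:,:2]-o;print("axis",o,"r",np.hypot(*d.T),"ang",np.degrees(np.arctan2(d[:,1],d[:,0])))
piv=onz(cw,np.array((375,282))*.64,.024)[:2];print("pivot",piv,np.hypot(*(piv-o)))
hsv=lambda i:cv2.cvtColor(i,cv2.COLOR_BGR2HSV)
for n,c in(("w1",cw),("scene0",cam("scene")),("side0",cam("side"))):
    i=cv2.imread(f"pics/{n}.png");h=hsv(i)
    a=proj(c,[*o,.15])[0].astype(int);S=45
    for nm,lo,hi in(("orange",(4,150,120),(12,255,255)),("red",(0,200,100),(3,255,255))):
        m=cv2.inRange(h,lo,hi)
        print(n,nm,a,[(b[0].round(1),b[1][4]) for b in blobs(m) if np.hypot(*(b[0]-a))<70])
    cv2.imwrite(f"pics/c_{n}.png",cv2.resize(i[a[1]-S:a[1]+S,a[0]-S:a[0]+S],(400,400),interpolation=cv2.INTER_CUBIC));print(n,a-S)
cv2.imwrite("pics/crop1.png",np.hstack([cv2.imread("pics/c_w1.png"),cv2.imread("pics/c_side0.png")]))
E
```

```text
[154.21518987  75.56329114] 158 [0.65050042 0.28253692 0.06      ]
[263.42857143 120.94285714] 35 [0.63734088 0.11675786 0.06      ]
[119.58064516 182.85483871] 62 [0.48287854 0.29702955 0.06      ]
[225.39361702 223.92553191] 94 [0.46899362 0.1238101  0.06      ]
axis [0.55992836 0.20503361] r [0.11920596 0.11741084 0.11999971 0.12192779] ang [  40.55389586  -48.75118757  129.94735425 -138.22856438]
pivot [0.53422289 0.12158875] 0.08731445873644574
w1 orange [176 164] [(array([236.8, 173.4]), np.int32(5)), (array([243. , 173.2]), np.int32(4)), (array([233.3, 181.7]), np.int32(25)), (array([244.7, 175. ]), np.int32(3)), (array([157. , 184.7]), np.int32(26))]
w1 red [176 164] [(array([239.4, 174.4]), np.int32(25))]
w1 [131 119]
scene0 orange [314 206] [(array([311.3, 144. ]), np.int32(3)), (array([291.3, 144.3]), np.int32(3)), (array([352. , 159.3]), np.int32(3)), (array([361.7, 200.3]), np.int32(3)), (array([375.3, 206. ]), np.int32(3))]
scene0 red [314 206] [(array([289.5, 199.6]), np.int32(77)), (array([289.8, 216.9]), np.int32(9))]
scene0 [269 161]
side0 orange [210 234] [(array([193.1, 185.8]), np.int32(1328)), (array([150.3, 228.2]), np.int32(52)), (array([214.2, 239. ]), np.int32(10))]
side0 red [210 234] [(array([265.7, 244.8]), np.int32(6))]
side0 [165 189]
```

View pics/crop1.png

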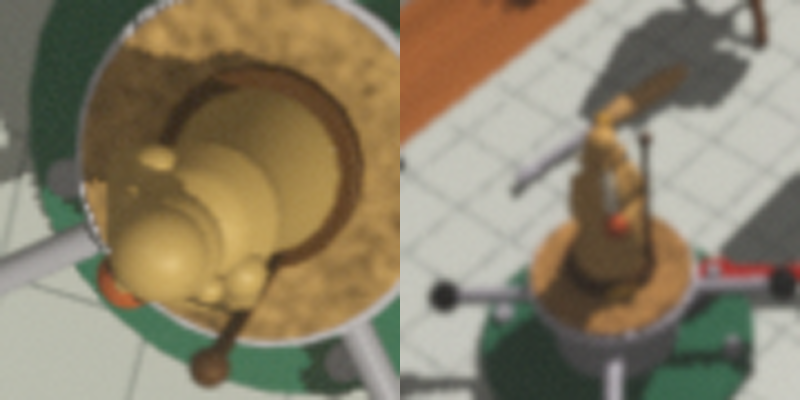

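The crops show the staff top at wrist (178,201) and side (220,220), and the peach at wrist (157,185) and side (214,239).

Run:
```python
from h import *
f=np.load("w1.npz");cw=cam("wrist",dict(eef_pos=f["p"],eef_rot=f["q"]));cs=cam("side");o=np.array([.5599,.205])
for n,a,b in(("staff top",(178.2,201.1),(220.1,220.)),("staff bot",(194.7,178),(220.8,250.9)),("peach",(157.,184.7),(214.2,239.))):
    P,r=tri([(cw,a),(cs,b)]);d=P[:2]-o;print(n,P,r,np.hypot(*d),np.degrees(np.arctan2(d[1],d[0])))
# plinth centre at z~.09 (rim) crude, and camera (lens) from scene
print("plinth rim",onz(cw,(131+262*.225,119+170*.225),.09))
i=cv2.imread("pics/scene0.png");j=cv2.imread("pics/side0.png")
a=cv2.resize(i[235:315,235:315],(400,400),interpolation=cv2.INTER_CUBIC);b=cv2.resize(j[175:255,110:190],(400,400),interpolation=cv2.INTER_CUBIC)
cv2.imwrite("pics/crop2.png",np.hstack([a,b]))
```

```text
staff top [0.53656356 0.18258996 0.20996672] [array([0.4, 0.6]), array([-0.3,  0.1])] 0.032354275506665975 -136.1601163676573
staff bot [0.53266173 0.1885484  0.08038692] [array([-0.9, -1.4]), array([ 0.7, -0.2])] 0.031821034032994695 -148.8685144660439
peach [0.53131711 0.21857733 0.16245415] [array([0.3, 0.5]), array([-0.2,  0. ])] 0.03164372544066827 154.59153996043125
plinth rim [0.56032123 0.19984331 0.09      ]
```

View pics/crop2.png

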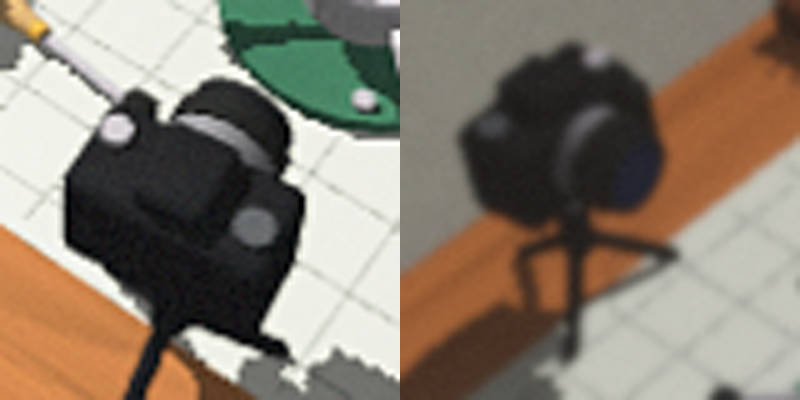

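The black camera is confirmed: it has the right shape and colour, and its blue glass at side pixel (157.5,210.3) faces the turntable. I'll compute the lens bearing and the path for the first push.

```bash
cat >> h.py <<'E'
O=np.array([.5599,.205])
def pt(a,r=.092): return O+r*np.array([np.cos(np.radians(a)),np.sin(np.radians(a))])
def yaw(): 
    x=R.from_quat(manip.read_state()["eef_rot"]).as_matrix()[:,0];return np.degrees(np.arctan2(x[1],x[0]))
def arc(a0,a1,n,r=.092):
    p=np.array([pt(a,r) for a in np.linspace(a0,a1,n+1)])
    for d in np.diff(p,axis=0):print((d*1000).round(1),round((a1-a0)/n,1))
E
python3 - <<'E'
from h import *
L=onz(cam("side"),(157.5,210.3),.15);d=L[:2]-O;print("lens",L,np.hypot(*d),np.degrees(np.arctan2(d[1],d[0])))
s=manip.read_state();print(s["eef_pos"],yaw(),"to",pt(242),((pt(242)-s["eef_pos"][:2])*1000).round())
arc(242,170,10)
E
```

```text
lens [0.76376794 0.23057239 0.15      ] 0.20546553130820694 7.149615716834116
[0.58546315 0.11353626 0.39565498] 17.855352227341257 to [0.51670862 0.12376882] [-69.  10.]
[-9.8  6.1] -7.2
[-9.   7.2] -7.2
[-8.   8.3] -7.2
[-6.9  9.3] -7.2
[-5.7 10. ] -7.2
[-4.4 10.7] -7.2
[-3.  11.1] -7.2
[-1.6 11.4] -7.2
[-0.2 11.6] -7.2
[ 1.3 11.5] -7.2
```

step_arm(
  steps=[
    [-20,3,0,0,0,9],
    [-20,3,0,0,0,9],
    [-20,3,0,0,0,9],
    [-9,1,0,0,0,9],
    [0,0,-20,0,0,8],
  ],
)

```text
clock: 2.78
eef_pos: [0.516, 0.1216, 0.3781]
eef_rot: [0.857, 0.515, 0.001, 0.001]
force: [-0.0, -0.5, -1.0]
finger_gap: 0.0003
finger_force: 0.0
```

step_arm(
  steps=[
    [0,0,-55,0,0,0],
    [0,0,-55,0,0,0],
    [0,0,-55,0,0,0],
    [0,0,-40,0,0,0],
    [0,0,0,0,0,0],
  ],
)

```text
clock: 3.4
eef_pos: [0.5139, 0.1212, 0.1694]
eef_rot: [0.859, 0.513, -0.003, -0.001]
force: [0.4, 0.6, 0.1]
finger_gap: 0.0003
finger_force: 0.0
```

```bash
python3 -c "
from h import *
s=manip.read_state();print(s['eef_pos'],s['q'],yaw(),((pt(242)-s['eef_pos'][:2])*1000).round(1))"
```

```text
[0.51389309 0.12116868 0.16940493] [ 2.09110198e-01  3.82454693e-01  1.89183177e+00 -2.21438225e-04
  8.73944149e-01  7.03586429e-01] 61.677401619983385 [2.8 2.6]
```

step_arm(
  steps=[
    [1,1,-40,0,0,0],
    [1,1,-40,0,0,0],
    [0,0,-28,0,0,0],
    [0,0,0,0,0,0],
  ],
)

```text
clock: 3.9
eef_pos: [0.5184, 0.1242, 0.064]
eef_rot: [0.858, 0.513, -0.001, -0.0]
force: [0.2, 0.1, -0.6]
finger_gap: 0.0002
finger_force: 0.0
```

step_arm(
  steps=[
    [-9.8,6.1,0,0,0,-7.2],
    [-9,7.2,0,0,0,-7.2],
    [-8,8.3,0,0,0,-7.2],
    [-6.9,9.3,0,0,0,-7.2],
    [-5.7,10,0,0,0,-7.2],
  ],
)

```text
clock: 4.53
eef_pos: [0.4808, 0.1659, 0.0665]
eef_rot: [0.975, 0.221, 0.002, -0.0]
force: [2.0, -1.7, -0.5]
finger_gap: 0.0007
finger_force: 1.0
```

```bash
python3 -c "
from h import *
s=manip.read_state();d=s['eef_pos'][:2]-O;print(s['eef_pos'],s['q'],yaw(),np.hypot(*d),np.degrees(np.arctan2(d[1],d[0])))"
```

```text
[0.48079972 0.1659164  0.06650399] [ 3.09087541e-01  5.32657988e-01  1.98285690e+00 -5.88659954e-04
  6.22002557e-01  1.43552392e+00] 25.487422340808713 0.08822914850644549 -153.7059334460549
```

step_arm(
  steps=[
    [-5.4,10.7,-2,0,0,-7.2],
    [-4,11.1,-2,0,0,-7.2],
    [-2.6,11.4,0,0,0,-7.2],
    [-1.2,11.6,0,0,0,-7.2],
    [0.6,11.5,0,0,0,-7.2],
  ],
)

```text
clock: 5.15
eef_pos: [0.4682, 0.2225, 0.0626]
eef_rot: [0.996, -0.091, 0.002, -0.001]
force: [0.1, -1.4, 0.6]
finger_gap: 0.0006
finger_force: 0.8
```

Run:
```python
from h import *
s=manip.read_state();d=s['eef_pos'][:2]-O;print(s['eef_pos'],s['q'],yaw(),np.hypot(*d),np.degrees(np.arctan2(d[1],d[0])))
c=cam("scene");im=grab_frame("scene");cv2.imwrite("pics/s1.png",im)
a=proj(c,[*O,.06])[0].astype(int);cv2.imwrite("pics/s1v.png",cv2.resize(im[a[1]-90:a[1]+90,a[0]-120:a[0]+120],(800,600),interpolation=cv2.INTER_CUBIC));print(a)
```

```text
[0.46821483 0.22249869 0.06258177] [ 4.20870680e-01  5.49354630e-01  1.96202041e+00 -6.38940146e-04
  6.26480236e-01  2.17541916e+00] -10.498777620439704 0.09334010572257381 169.19468776984033
[310 224]
```

View pics/s1v.png

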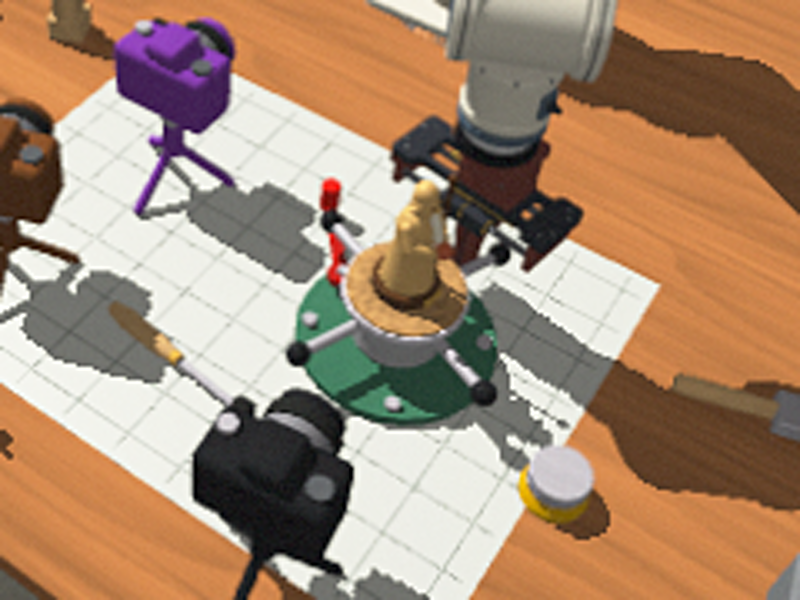

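The table has turned with the bars, and the figure is still centred on it. The ball of the next bar to push is at view (330,220).

Run:
```python
from h import *
c=cam("scene")
for v in[(297,353),(484,392),(330,220),(500,253)]:
    P=onz(c,np.array(v)*.3+[190,134],.06)[:2]-O;print(np.hypot(*P),np.degrees(np.arctan2(P[1],P[0]))%360)
arc(170,270,10,.095)
```

```text
0.11913934460294467 336.2627300447902
0.11857342641378321 68.29376070222642
0.12254248202769984 246.70710210938472
0.12271656324679575 157.88012291041173
[ -1.4 -16.5] 10.0
[  1.4 -16.5] 10.0
[  4.3 -16. ] 10.0
[  7. -15.] 10.0
[  9.5 -13.6] 10.0
[ 11.7 -11.7] 10.0
[13.6 -9.5] 10.0
[15. -7.] 10.0
[16.  -4.3] 10.0
[16.5 -1.4] 10.0
```

step_arm(
  steps=[
    [-2,-8,0,0,0,5],
    [0,0,48,0,0,0],
    [0,-10,0,0,0,5],
    [1.4,-16.5,0,0,0,10],
    [4.3,-16,0,0,0,10],
  ],
)

```text
clock: 5.82
eef_pos: [0.4714, 0.1711, 0.1102]
eef_rot: [0.984, 0.175, 0.002, -0.0]
force: [0.4, -0.4, 0.1]
finger_gap: 0.0006
finger_force: 0.0
```

step_arm(
  steps=[
    [7,-15,0,0,0,10],
    [9.5,-13.6,0,0,0,10],
    [11.7,-11.7,0,0,0,10],
    [13.6,-9.5,0,0,0,10],
    [15,-7,0,0,0,10],
  ],
)

```text
clock: 6.45
eef_pos: [0.5285, 0.114, 0.1102]
eef_rot: [0.818, 0.575, 0.001, 0.001]
force: [0.7, 0.6, 0.3]
finger_gap: 0.0004
finger_force: 0.0
```

step_arm(
  steps=[
    [16,-4.3,0,0,0,10],
    [16.5,-1.4,0,0,0,10],
    [0,0,0,0,0,0],
  ],
)

```text
clock: 6.82
eef_pos: [0.5615, 0.1087, 0.1099]
eef_rot: [0.709, 0.705, 0.002, 0.001]
force: [-0.2, -0.7, 0.6]
finger_gap: 0.0008
finger_force: 0.0
```

```bash
python3 -c "
from h import *
s=manip.read_state();d=s['eef_pos'][:2]-O;print(s['eef_pos'],s['q'],yaw(),np.hypot(*d),np.degrees(np.arctan2(d[1],d[0]))%360,((pt(268,.093)-s['eef_pos'][:2])*1000).round(1))
arc(268,186,12,.092)"
```

```text
[0.56150317 0.10866555 0.10994599] [ 1.70356431e-01  5.24443750e-01  1.83021195e+00 -5.42012544e-06
  7.83011762e-01  1.75637859e-01] 89.69769168376357 0.09634778712520094 270.95341299516235 [-4.8  3.4]
[-10.9   1. ] -6.8
[-10.7   2.3] -6.8
[-10.4   3.6] -6.8
[-9.9  4.8] -6.8
[-9.2  5.9] -6.8
[-8.5  7. ] -6.8
[-7.6  7.9] -6.8
[-6.6  8.8] -6.8
[-5.5  9.5] -6.8
[-4.3 10.1] -6.8
[-3.1 10.5] -6.8
[-1.8 10.8] -6.8
```

step_arm(
  steps=[
    [-2,2,-25,0,0,0],
    [-2,2,-24,0,0,0],
    [-10.9,1,0,0,0,-6.8],
    [-10.7,2.3,0,0,0,-6.8],
    [-10.4,3.6,0,0,0,-6.8],
  ],
)

```text
clock: 7.45
eef_pos: [0.5233, 0.1198, 0.0598]
eef_rot: [0.824, 0.566, 0.001, 0.0]
force: [2.1, -0.1, -1.0]
finger_gap: 0.0006
finger_force: 0.9
```

step_arm(
  steps=[
    [-9.9,4.8,0,0,0,-6.8],
    [-9.2,5.9,0,0,0,-6.8],
    [-8.5,7,0,0,0,-6.8],
    [-7.6,7.9,0,0,0,-6.8],
    [-6.6,8.8,0,0,0,-6.8],
  ],
)

```text
clock: 8.07
eef_pos: [0.4818, 0.1544, 0.06]
eef_rot: [0.954, 0.3, 0.001, 0.0]
force: [2.5, -1.0, -1.1]
finger_gap: 0.0004
finger_force: 0.9
```

```bash
python3 -c "
from h import *
s=manip.read_state();d=s['eef_pos'][:2]-O;print(s['eef_pos'],yaw(),np.hypot(*d),np.degrees(np.arctan2(d[1],d[0]))%360)"
```

```text
[0.48179116 0.1544108  0.06002658] 34.93867489355229 0.09306051146531437 212.93015242514863
```

step_arm(
  steps=[
    [4,-8,0,0,0,0],
    [-5,-5,40,0,0,0],
    [0,0,60,0,0,0],
    [0,0,60,0,0,0],
    [0,0,60,0,0,0],
  ],
)

```text
clock: 8.7
eef_pos: [0.4804, 0.1403, 0.2813]
eef_rot: [0.953, 0.304, 0.0, 0.0]
force: [0.3, -0.1, 1.0]
finger_gap: 0.0004
finger_force: 0.0
```

step_arm(
  steps=[
    [20,0,55,0,0,-9],
    [45,15,10,0,0,-9],
    [50,22,0,0,0,-9],
    [50,25,0,0,8,0],
    [35,25,0,0,8,0],
  ],
)

```text
clock: 9.32
eef_pos: [0.6823, 0.2277, 0.3452]
eef_rot: [0.987, 0.072, -0.14, -0.011]
force: [2.1, -0.1, 0.7]
finger_gap: 0.0004
finger_force: 0.0
```

step_arm(
  steps=[
    [10,0,0,0,9,0],
    [0,0,0,0,0,0],
    [0,0,0,0,0,0],
  ],
)

```text
clock: 9.7
eef_pos: [0.6905, 0.2275, 0.3441]
eef_rot: [0.974, 0.071, -0.215, -0.016]
force: [-1.2, 0.1, 0.6]
finger_gap: 0.0007
finger_force: 0.0
```

Run:
```python
from h import *
s=manip.read_state();im=grab_frame("wrist");cv2.imwrite("pics/w2.png",im);np.savez("w2.npz",p=s["eef_pos"],q=s["eef_rot"])
c=cam("wrist",s);a=proj(c,[*O,.13])[0].astype(int);print(s["eef_pos"],yaw(),c[2],a)
cv2.imwrite("pics/w2v.png",cv2.resize(im[max(a[1]-90,0):a[1]+90,max(a[0]-120,0):a[0]+120],(800,600),interpolation=cv2.INTER_CUBIC))
```

```text
[0.69046193 0.22746423 0.34411783] 9.205534634222419 [0.81850671 0.2383415  0.44528942] [268 190]
```

View pics/w2v.png

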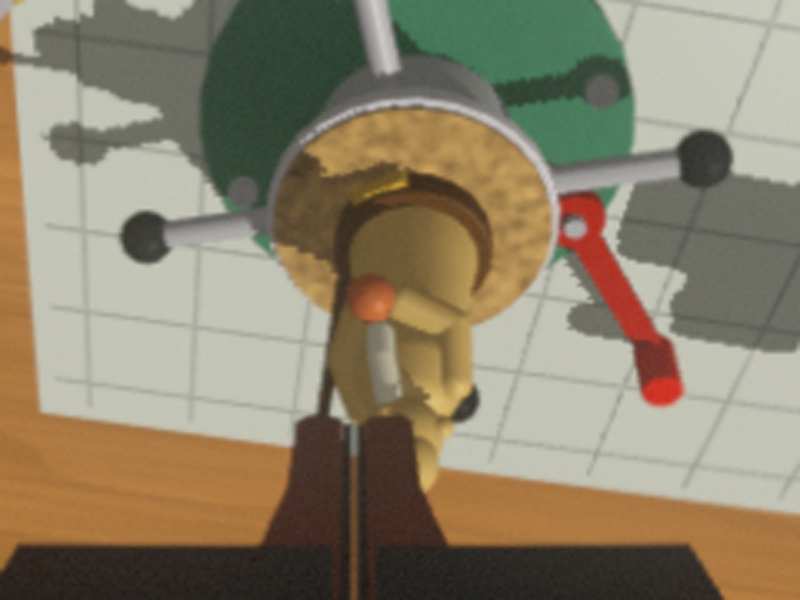

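The front view shows the brass plate at view (385,186), the peach at (371,298), the brake pivot at (576,227), and the knob at (660,385). I'll get the yaw from the plate.

```bash
cat > fy.py <<'E'
from h import *
def facing(n,O=O):
    f=np.load(n+".npz");c=cam("wrist",dict(eef_pos=f["p"],eef_rot=f["q"]));im=cv2.imread(f"pics/{n}.png")
    a=proj(c,[*O,.09])[0];h=cv2.cvtColor(im,cv2.COLOR_BGR2HSV);m=cv2.inRange(h,(21,150,70),(32,255,255))
    bl=[b for b in blobs(m,8) if np.hypot(*(b[0]-a))<45];print(n,a,[(b[0].round(1),b[1][4]) for b in bl])
    lab=cv2.connectedComponents(m)[1];b=max(bl,key=lambda t:t[1][4]);u,v=b[0]
    k=lab[tuple(np.argwhere(lab>0)[np.argmin(np.hypot(*(np.argwhere(lab>0)[:,::-1]-b[0]).T))])]
    px=np.argwhere(lab==k)[:,::-1].astype(float)
    for z in(.088,.094):
        W=np.array([onz(c,p,z)[:2] for p in px]);g=W.mean(0)
        d=g-O;w,V=np.linalg.eigh(np.cov((W-g).T));t=V[:,1];nrm=np.array([t[1],-t[0]]);nrm*=np.sign(nrm@d)
        print(z,"plate",g.round(4),"r",np.hypot(*d).round(4),"radial",np.degrees(np.arctan2(d[1],d[0])).round(1),"normal",np.degrees(np.arctan2(nrm[1],nrm[0])).round(1),np.sqrt(w).round(4))
    return c,im
if __name__=="__main__":
    import sys
    c,im=facing(sys.argv[1])
E
python3 - <<'E'
from fy import *
c,im=facing("w2")
a=np.array([148,100])
B=[onz(c,np.array(p)*.3+a,.06)[:2] for p in[(147,237),(705,157)]]
for b in B:d=b-O;print("ball",b,np.hypot(*d),np.degrees(np.arctan2(d[1],d[0])))
print("mid",np.mean(B,0),"pivot",onz(c,np.array((576,227))*.3+a,.024),"knob",onz(c,np.array((662,391))*.3+a,.047))
# plinth sides at z~.09
for p in[(340,235),(491,240)]:print("plinth side",onz(c,np.array(p)*.3+a,.09))
# peach vs side staff
E
```

```text
w2 [269.40680786 171.61227378] [(array([265.6, 154.4]), np.int32(20))]
0.088 plate [0.5849 0.2141] r 0.0266 radial 20.1 normal 25.1 [0.0016 0.0038]
0.094 plate [0.5888 0.2145] r 0.0304 radial 18.3 normal 25.1 [0.0016 0.0038]
ball [0.51892776 0.31519171] 0.11756248727669043 110.39648876095274
ball [0.60044923 0.08846389] 0.1233892441273669 -70.8144445373886
mid [0.55968849 0.2018278 ] pivot [0.53281281 0.12076383 0.024     ] knob [0.45836159 0.05886657 0.047     ]
plinth side [0.55713662 0.23098777 0.09      ]
plinth side [0.56538382 0.17081519 0.09      ]
```

The plate gives a facing angle of about 25.5°. Next is an overhead view with both the table and the black camera in it, to get the lens bearing in the same frame.

step_arm(
  steps=[
    [15,-2,40,0,-9,0],
    [15,-2,40,0,-8,0],
    [15,-2,30,0,-8,0],
    [5,0,20,0,0,0],
    [0,0,0,0,0,0],
  ],
)

```text
clock: 10.38
eef_pos: [0.7397, 0.2222, 0.4793]
eef_rot: [0.997, 0.073, 0.004, -0.001]
force: [0.4, -0.1, -0.0]
finger_gap: 0.0007
finger_force: 0.0
```

step_arm(
  steps=[
    [0,0,0,0,0,0],
    [0,0,0,0,0,0],
  ],
)

```text
clock: 10.62
eef_pos: [0.7402, 0.2221, 0.4723]
eef_rot: [0.997, 0.073, -0.001, 0.0]
force: [1.0, 0.3, -0.5]
finger_gap: 0.0003
finger_force: 0.0
```

Run:
```python
from fy import *
s=manip.read_state();im=grab_frame("wrist");cv2.imwrite("pics/w3.png",im);np.savez("w3.npz",p=s["eef_pos"],q=s["eef_rot"])
print(s["eef_pos"],s["qd"].round(3));facing("w3")
cv2.imwrite("pics/w3v.png",cv2.resize(im,(800,600),interpolation=cv2.INTER_CUBIC))
```

```text
[0.7401728  0.22212224 0.47229198] [-0.     0.011 -0.01  -0.003  0.003  0.   ]
w3 [248.64217231 252.45012065] []Traceback (most recent call last):
  File "<stdin>", line 3, in <module>
  File "fy.py", line 6, in facing
    lab=cv2.connectedComponents(m)[1];b=max(bl,key=lambda t:t[1][4]);u,v=b[0]
                                        ~~~^^^^^^^^^^^^^^^^^^^^^^^^^
ValueError: max() iterable argument is empty
```

```bash
python3 -c "
import cv2;im=cv2.imread('pics/w3.png');cv2.imwrite('pics/w3v.png',cv2.resize(im,(800,600),interpolation=cv2.INTER_CUBIC))"
```

```text
(no output)
```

View pics/w3v.png

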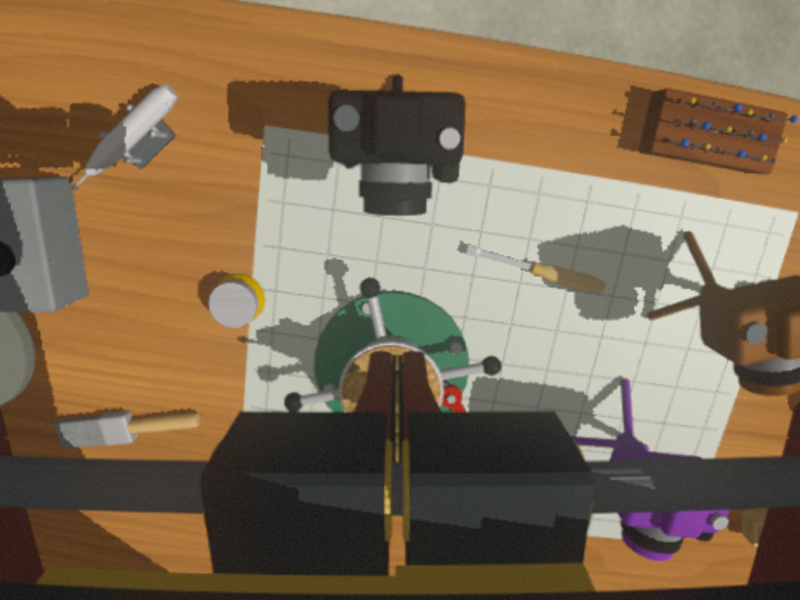

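The overhead view shows the black camera's lens barrel front at (396,212), with its sides at x = 363 and 429. Visible balls are at (371,288), (491,366) and (293,402).

Run:
```python
from h import *
f=np.load("w3.npz");c=cam("wrist",dict(eef_pos=f["p"],eef_rot=f["q"]));im=cv2.imread("pics/w3.png");B=[]
for p in[(371,288),(491,366),(293,402)]:
    p=np.array(p)*.64;x,y=p.astype(int);w=im[y-9:y+10,x-9:x+10].max(2)<60
    b=max(blobs(w),key=lambda t:t[1][4]);B.append(onz(c,b[0]+[x-9,y-9],.06)[:2]);print(b[1][4],B[-1])
B=np.array(B);o=(B[1]+B[2])/2;print("axis",o,"dia",np.hypot(*(B[1]-B[2])))
for b in B:print(np.hypot(*(b-o)),np.degrees(np.arctan2(*(b-o)[::-1])))
g=cv2.cvtColor(im,cv2.COLOR_BGR2GRAY)
for v in(200,206,211):
    r=int(v*.64);row=g[r,200:310];k=np.where(row<75)[0]+200;l=onz(c,(k.min(),r),.15);q=onz(c,(k.max(),r),.15);m=(l+q)/2;print(v,k.min(),k.max(),m,"w",np.hypot(*(l-q)[:2]))
    for oo in(o,):d=m[:2]-oo;print("   bearing",np.degrees(np.arctan2(d[1],d[0])),np.hypot(*d))
# barrel/body: rear bump & body corners at top
for p in[(330,140),(464,140)]:print("body side",onz(c,np.array(p)*.64,.19))
```

```text
Traceback (most recent call last):
ValueError: max() iterable argument is empty
```

Run:
```python
from h import *
f=np.load("w3.npz");c=cam("wrist",dict(eef_pos=f["p"],eef_rot=f["q"]));im=cv2.imread("pics/w3.png");B=[]
for p in[(371,288),(491,366),(293,402)]:
    p=np.array(p)*.64;x,y=p.astype(int);w=im[y-9:y+10,x-9:x+10].max(2)<80
    b=max(blobs(w),key=lambda t:t[1][4],default=None)
    uv=p if b is None else b[0]+[x-9,y-9];B.append(onz(c,uv,.06)[:2]);print(uv,p,B[-1])
B=np.array(B);o=(B[1]+B[2])/2;print("axis",o,"dia",np.hypot(*(B[1]-B[2])))
for b in B:print(np.hypot(*(b-o)),np.degrees(np.arctan2(*(b-o)[::-1])))
g=cv2.cvtColor(im,cv2.COLOR_BGR2GRAY)
for v in(195,200,205,210):
    r=int(v*.64);k=np.where(g[r,215:290]<85)[0]+215
    l=onz(c,(k.min(),r),.15);q=onz(c,(k.max(),r),.15);m=(l+q)/2;d=m[:2]-o;print(v,k.min(),k.max(),m,"w",np.hypot(*(l-q)[:2]),"bearing",np.degrees(np.arctan2(d[1],d[0])),np.hypot(*d))
for p in[(330,140),(464,140)]:print("body side",onz(c,np.array(p)*.64,.19))
```

```text
[236.42342342 184.02702703] [237.44 184.32] [0.67258754 0.24307996]
[314.10526316 233.53684211] [314.24 234.24] [0.60033086 0.08968674]
[187.08387097 260.16129032] [187.52 257.28] [0.5125022  0.31604684]
axis [0.55641653 0.20286679] dia 0.24280191320671535
0.1229341455132345 19.093548718674764
0.1214009566033577 -68.79353895209712
0.12140095660335765 111.20646104790283
195 231 275 [0.78495674 0.22985323 0.15      ] w 0.06178912521924912 bearing 6.734405681992072 0.2301279996492846
200 233 272 [0.77935537 0.22974953 0.15      ] w 0.054925677437881085 bearing 6.875729015418584 0.22455379637235584
205 233 271 [0.77511168 0.22984671 0.15      ] w 0.05363589309323247 bearing 7.032914866651167 0.2203530972858539
210 233 271 [0.77095325 0.2292445  0.15      ] w 0.05375602984409363 bearing 7.009449914638625 0.21615223090688637
body side [0.82209624 0.28816401 0.19      ]
body side [0.83765977 0.18172089 0.19      ]
```

The lens bearing is 7.0° and the figure faces about 25.5°, so the table must turn 18.5° clockwise. I'll go back and push the bar at about 200.5°.

step_arm(
  steps=[
    [-50,-17,0,0,0,9],
    [-50,-17,0,0,0,9],
    [-50,-17,0,0,0,9],
    [-50,-17,0,0,0,9],
    [-48,-16,0,0,0,0],
  ],
)

```text
clock: 11.3
eef_pos: [0.491, 0.1377, 0.4728]
eef_rot: [0.926, 0.378, -0.001, -0.0]
force: [0.7, 0.1, 0.8]
finger_gap: 0.0006
finger_force: 0.0
```

step_arm(
  steps=[
    [0,0,-60,0,0,0],
    [0,0,-60,0,0,0],
    [0,0,-60,0,0,0],
    [0,0,-60,0,0,0],
    [0,0,-60,0,0,0],
  ],
)

```text
clock: 11.92
eef_pos: [0.4924, 0.1382, 0.1716]
eef_rot: [0.926, 0.377, -0.0, 0.0]
force: [1.3, -0.9, 0.3]
finger_gap: 0.0002
finger_force: 0.0
```

step_arm(
  steps=[
    [0,0,-50,0,0,0],
    [0,0,0,0,0,0],
  ],
)

```text
clock: 12.18
eef_pos: [0.4897, 0.1375, 0.1201]
eef_rot: [0.926, 0.377, -0.004, -0.001]
force: [0.2, 0.0, 0.5]
finger_gap: 0.0001
finger_force: 0.0
```

```bash
python3 -c "
from h import *
s=manip.read_state();p=s['eef_pos'][:2];d=p-O;print(s['eef_pos'],yaw(),np.hypot(*d),np.degrees(np.arctan2(d[1],d[0]))%360)
for a in (212,194.4):print(a,((pt(a,.093)-p)*1000).round(1))"
```

```text
[0.48966111 0.13745593 0.12013338] 44.35298081279703 0.09744589896443273 223.87952342802495
212 [-8.6 18.3]
194.4 [-19.8  44.4]
```

step_arm(
  steps=[
    [0,0,-30,0,0,0],
    [0,0,-29,0,0,0],
    [-4.3,9.1,0,0,0,-6],
    [-4.3,9.2,0,0,0,-6],
    [0,0,0,0,0,0],
  ],
)

```text
clock: 12.8
eef_pos: [0.4855, 0.1573, 0.0666]
eef_rot: [0.96, 0.279, 0.001, -0.0]
force: [1.2, 0.2, 0.0]
finger_gap: 0.0005
finger_force: 0.0
```

step_arm(
  steps=[
    [-3.6,6,0,0,0,-4],
    [-3,6,0,0,0,-4],
    [-2.5,6,0,0,0,-4],
    [-1.5,5,0,0,0,-4],
    [0,0,0,0,0,0],
  ],
)

```text
clock: 13.42
eef_pos: [0.4746, 0.1798, 0.0659]
eef_rot: [0.99, 0.144, 0.001, -0.0]
force: [-0.2, 0.7, 0.1]
finger_gap: 0.0006
finger_force: 0.0
```

```bash
python3 -c "
from h import *
s=manip.read_state();p=s['eef_pos'][:2];d=p-O;print(s['eef_pos'],yaw(),np.hypot(*d),np.degrees(np.arctan2(d[1],d[0]))%360)
for a in (194.4,):print(a,((pt(a,.093)-p)*1000).round(1))"
```

```text
[0.47461782 0.1798142  0.065949  ] 16.50595076121837 0.0889234218536004 196.453089564792
194.4 [-4.8  2.1]
```

step_arm(
  steps=[
    [-1,-8,0,0,0,0],
    [-8,-3,40,0,0,0],
    [0,0,60,0,0,0],
    [0,0,60,0,0,0],
    [0,0,60,0,0,0],
  ],
)

```text
clock: 14.05
eef_pos: [0.4641, 0.1677, 0.2868]
eef_rot: [0.99, 0.143, 0.0, 0.0]
force: [0.4, 0.7, -0.5]
finger_gap: 0.0006
finger_force: 0.0
```

step_arm(
  steps=[
    [30,0,55,0,0,-9],
    [50,10,0,0,0,0],
    [50,15,0,0,8,0],
    [50,18,0,0,8,0],
    [42,15,0,0,8,0],
  ],
)

```text
clock: 14.68
eef_pos: [0.6881, 0.226, 0.3402]
eef_rot: [0.976, 0.063, -0.209, -0.014]
force: [0.5, 0.4, -0.0]
finger_gap: 0.0006
finger_force: 0.0
```

step_arm(
  steps=[
    [0,0,0,0,0,0],
    [0,0,0,0,0,0],
    [0,0,0,0,0,0],
  ],
)

```text
clock: 15.05
eef_pos: [0.6854, 0.2261, 0.3426]
eef_rot: [0.976, 0.063, -0.206, -0.014]
force: [-0.5, 0.1, 0.2]
finger_gap: 0.0008
finger_force: 0.0
```

Run:
```python
from h import *
s=manip.read_state();im=grab_frame("wrist");cv2.imwrite("pics/w4.png",im);np.savez("w4.npz",p=s["eef_pos"],q=s["eef_rot"])
c=cam("wrist",s);a=proj(c,[*O,.13])[0].astype(int);print(s["eef_pos"],yaw(),a,a-[120,90])
cv2.imwrite("pics/w4v.png",cv2.resize(im[a[1]-90:a[1]+90,a[0]-120:a[0]+120],(800,600),interpolation=cv2.INTER_CUBIC))
from fy import *
facing("w4",np.array([.5595,.2025]))
```

```text
[0.6853712  0.22609713 0.34258676] 8.075537791400626 [268 191] [148 101]
w4 [270.46576542 173.18949839] [(array([265.8, 155.3]), np.int32(45))]
0.088 plate [0.5852 0.2124] r 0.0275 radial 21.2 normal 15.5 [0.0019 0.0065]
0.094 plate [0.589  0.2128] r 0.0312 radial 19.3 normal 15.5 [0.0019 0.0064]
```

View pics/w4v.png

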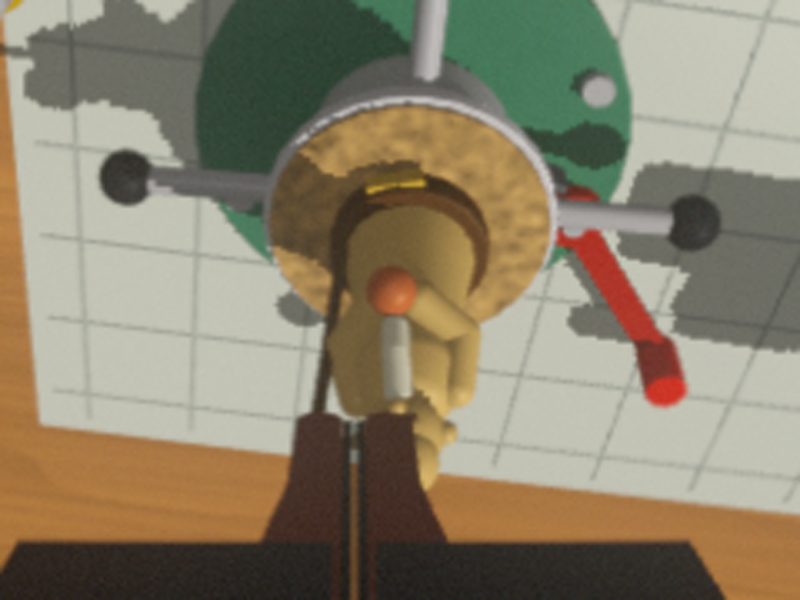

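The table is nearly there. The brass plate's edge runs from (368,192) to (427,183), and the balls are at (126,178) and (693,222). I'll cross-check the facing angle in both views.

Run:
```python
from h import *
ang=lambda d:np.degrees(np.arctan2(d[1],d[0])).round(2)
D={"w2":((148,100),[(147,237),(705,157)],[(358,198),(410,178)],[(339,238),(491,241)]),"w4":((148,101),[(126,178),(693,222)],[(367,192),(427,183)],[(334,230),(488,236)])}
for n,(a,b,pl,si) in D.items():
    f=np.load(n+".npz");c=cam("wrist",dict(eef_pos=f["p"],eef_rot=f["q"]));im=cv2.imread(f"pics/{n}.png");a=np.array(a);P=[]
    for p in b:
        x,y=(np.array(p)*.3+a).astype(int);w=im[y-13:y+14,x-13:x+14].max(2)<70
        q=max(blobs(w),key=lambda t:t[1][4]);P.append(onz(c,q[0]+[x-13,y-13],.06)[:2])
    o=np.mean(P,0);print(n,"axis",o.round(4),"dia",np.hypot(*(P[0]-P[1])).round(4),"bars",ang(P[0]-P[1]))
    S=[onz(c,np.array(p)*.3+a,.095)[:2] for p in si];pc=np.mean(S,0);print(" plinth",pc.round(4),np.hypot(*(S[0]-S[1])).round(4))
    E=[onz(c,np.array(p)*.3+a,.095)[:2] for p in pl];m=np.mean(E,0);t=E[1]-E[0]
    print(" plate len",np.hypot(*t).round(4),"normal",ang([-t[1],t[0]]),"radial(axis)",ang(m-o),"radial(plinth)",ang(m-pc),np.hypot(*(m-o)).round(4))
    h=cv2.cvtColor(im,cv2.COLOR_BGR2HSV);r=[q for q in blobs(cv2.inRange(h,(4,150,110),(12,255,255)),20) if np.hypot(*(q[0]-proj(c,[*o,.15])[0]))<35]
    for q in r:g=onz(c,q[0],.1625)[:2];print(" peach",q[1][4],ang(g-o),np.hypot(*(g-o)).round(4))
```

```text
w2 axis [0.56   0.2035] dia 0.2417 bars 109.31
 plinth [0.5639 0.2015] 0.0603
 plate len 0.0222 normal 34.35 radial(axis) 27.97 radial(plinth) 35.62 0.0293
 peach 125 30.65 0.0298
w4 axis [0.5602 0.203 ] dia 0.2416 bars 93.14
 plinth [0.5669 0.2025] 0.0604
 plate len 0.0232 normal 18.76 radial(axis) 16.59 radial(plinth) 22.78 0.0279
 peach 129 15.6 0.0305
```

Four estimates of the facing angle (15.5° to 18.8°) average about 16.6°. That leaves roughly 9.6° more clockwise, so the finger target is (0.4685, 0.1948).

step_arm(
  steps=[
    [-45,-15,0,0,-8,0],
    [-45,-15,0,0,-8,0],
    [-45,-15,0,0,-8,0],
    [-45,-15,0,0,0,0],
    [-37,-1,-20,0,0,0],
  ],
)

```text
clock: 15.72
eef_pos: [0.467, 0.1648, 0.3232]
eef_rot: [0.998, 0.064, 0.004, -0.001]
force: [0.3, 0.6, -0.6]
finger_gap: 0.0002
finger_force: 0.0
```

step_arm(
  steps=[
    [0,0,-60,0,0,0],
    [0,0,-60,0,0,0],
    [0,0,-60,0,0,0],
    [0,0,-30,0,0,0],
    [0,0,0,0,0,0],
  ],
)

```text
clock: 16.35
eef_pos: [0.4677, 0.1651, 0.1098]
eef_rot: [0.998, 0.064, -0.001, 0.0]
force: [0.3, -0.8, 0.7]
finger_gap: 0.0006
finger_force: 0.0
```

```bash
python3 -c "
from h import *
s=manip.read_state();p=s['eef_pos'];print(p,yaw(),s['force'])"
```

```text
[0.46771607 0.16510835 0.10984008] 7.381401987080958 [ 0.34051067 -0.79571224  0.68768037]
```

step_arm(
  steps=[
    [0,0,-25,0,0,0],
    [0,0,-23,0,0,0],
    [0,10,0,0,0,0],
    [0,6,0,0,0,0],
    [0,6,0,0,0,0],
  ],
)

```text
clock: 16.98
eef_pos: [0.4702, 0.1884, 0.0632]
eef_rot: [0.998, 0.064, 0.001, -0.0]
force: [-1.0, -2.2, 1.6]
finger_gap: 0.0005
finger_force: 0.9
```

step_arm(
  steps=[
    [0,5,0,0,0,0],
    [0,2.5,0,0,0,0],
    [0,0,0,0,0,0],
  ],
)

```text
clock: 17.35
eef_pos: [0.4695, 0.1953, 0.0615]
eef_rot: [0.998, 0.064, 0.0, -0.0]
force: [0.1, 0.9, 0.7]
finger_gap: 0.0004
finger_force: 0.0
```

step_arm(
  steps=[
    [-2,-8,0,0,0,0],
    [-8,-3,45,0,0,0],
    [0,0,62,0,0,0],
    [0,0,62,0,0,0],
    [0,0,62,0,0,0],
  ],
)

```text
clock: 17.98
eef_pos: [0.4589, 0.1833, 0.2943]
eef_rot: [0.998, 0.064, -0.0, 0.0]
force: [2.0, 0.6, -0.3]
finger_gap: 0.0005
finger_force: 0.0
```

step_arm(
  steps=[
    [30,8,40,0,0,0],
    [50,10,0,0,0,0],
    [50,10,0,0,8,0],
    [50,10,-5,0,8,0],
    [32,4,-25,0,9,0],
  ],
)

```text
clock: 18.6
eef_pos: [0.674, 0.2259, 0.304]
eef_rot: [0.974, 0.063, -0.216, -0.015]
force: [0.5, 1.0, 0.5]
finger_gap: 0.0006
finger_force: 0.0
```

step_arm(
  steps=[
    [0,0,0,0,0,0],
    [0,0,0,0,0,0],
    [0,0,0,0,0,0],
  ],
)

```text
clock: 18.98
eef_pos: [0.6711, 0.2262, 0.307]
eef_rot: [0.975, 0.063, -0.213, -0.014]
force: [-0.8, -0.1, 0.5]
finger_gap: 0.0001
finger_force: 0.0
```

```bash
cat > chk.py <<'E'
from h import *
import sys
n=sys.argv[1];ang=lambda d:np.degrees(np.arctan2(d[1],d[0])).round(2)
s=manip.read_state();im=grab_frame("wrist");cv2.imwrite(f"pics/{n}.png",im);np.savez(n+".npz",p=s["eef_pos"],q=s["eef_rot"])
c=cam("wrist",s);A=np.array([.56,.203]);print(s["eef_pos"].round(4),yaw().round(1))
h=cv2.cvtColor(im,cv2.COLOR_BGR2HSV)
dark=blobs(im.max(2)<70,60);B=[]
for b in dark:
    P=onz(c,b[0],.06)[:2];r=np.hypot(*(P-A))
    if abs(r-.12)<.01 and b[1][4]<800:B.append(P);print("ball",b[1][4],r.round(4),ang(P-A))
for nm,lo,hi,z,am in(("plate",(21,150,60),(32,255,255),.091,15),("peach",(4,150,110),(12,255,255),.1625,40)):
    for b in blobs(cv2.inRange(h,lo,hi),am):
        P=onz(c,b[0],z)[:2];r=np.hypot(*(P-A))
        if r<.04:print(nm,b[0].round(1),b[1],"r",r.round(4),"ang",ang(P-A))
a=proj(c,[*A,.1])[0].astype(int)
cv2.imwrite(f"pics/{n}v.png",cv2.resize(im[a[1]-50:a[1]+40,a[0]-60:a[0]+60],(800,600),interpolation=cv2.INTER_CUBIC));print("crop org",a-[60,50],"scale .15; nadir-axis px",proj(c,[[*A,.084],[*A,.095],[*A,.2]]).round(1).tolist())
E
python3 chk.py w5
```

```text
[0.6711 0.2262 0.307 ] 8.1
ball 329 0.1195 -6.95
ball 233 0.1202 82.85
ball 197 0.1213 -96.87
plate [272.  158.5] [263 155  19   7  54] r 0.0283 ang 8.95
peach [272.6 196.8] [265 190  16  15 161] r 0.031 ang 6.06
crop org [211 132] scale .15; nadir-axis px [[272.1, 174.5], [272.0, 180.0], [270.7, 246.6]]
```

View pics/w5v.png

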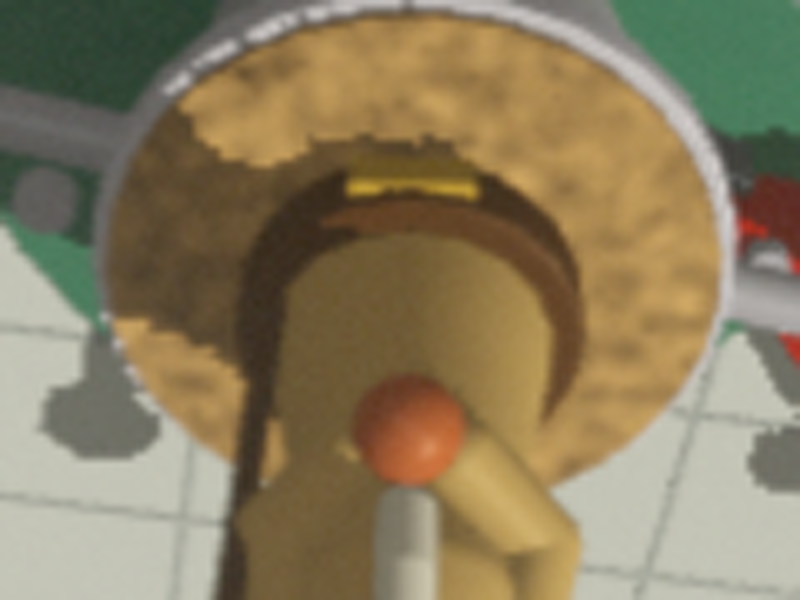

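The view shows the plate's top edge level at row 187, from column 346 to 480. The plate is centred at 413, against 411 for the plinth and 415 for the platform. The figure therefore faces about 7–8° and the lens bears 7.0°, so this is aligned. Next is the brake.

Run:
```python
from h import *
f=np.load("w1.npz");c=cam("wrist",dict(eef_pos=f["p"],eef_rot=f["q"]))
for p in[(545,390),(575,360),(705,420),(690,460),(545,420)]:print("purple top",onz(c,np.array(p)*.64,.19).round(3))
for p in[(510,365),(587,300)]:print("purple foot",onz(c,np.array(p)*.64,.005).round(3))
# knob again from w5 & scene
f=np.load("w4.npz");c=cam("wrist",dict(eef_pos=f["p"],eef_rot=f["q"]))
K=onz(c,np.array((664,391))*.3+[148,101],.047)[:2];V=np.array([.533,.121]);d=K-V;print("knob",K,np.hypot(*d),np.degrees(np.arctan2(d[1],d[0]))%360)
u=lambda a:np.array([np.cos(np.radians(a)),np.sin(np.radians(a))])
F=lambda a,g:V+.1*u(a)-g*u(a+90)
s=manip.read_state()
print("pre",F(219,.04),"yaw",yaw())
p=F(219,.04)
for a in range(219,292,6):
    q=F(a,.024);print(a,q.round(4),((q-p)*1000).round(1));p=q
```

```text
purple top [ 0.533 -0.02   0.19 ]
purple top [ 0.562 -0.032  0.19 ]
purple top [ 0.547 -0.152  0.19 ]
purple top [ 0.511 -0.157  0.19 ]
purple top [ 0.51  -0.029  0.19 ]
purple foot [ 0.484 -0.053  0.005]
purple foot [ 0.582 -0.106  0.005]
knob [0.45832856 0.05949721] 0.09673891694318452 219.4764209420952
pre [0.43011259 0.0891538 ] yaw 8.147482124770278
219 [0.4402 0.0767] [ 10.1 -12.4]
225 [0.4453 0.0673] [ 5.1 -9.5]
231 [0.4514 0.0584] [ 6.1 -8.9]
237 [0.4584 0.0502] [ 7.  -8.2]
243 [0.4662 0.0428] [ 7.8 -7.4]
249 [0.4748 0.0362] [ 8.5 -6.6]
255 [0.4839 0.0306] [ 9.2 -5.6]
261 [0.4937 0.026 ] [ 9.7 -4.6]
267 [0.5038 0.0224] [10.1 -3.6]
273 [0.5143 0.0199] [10.5 -2.5]
279 [0.5249 0.0185] [10.7 -1.4]
285 [0.5357 0.0182] [10.8 -0.3]
291 [0.5464 0.019 ] [10.7  0.8]
```

The purple camera's near edge is at y ≈ -0.02, so I'll push the knob slightly inboard and lean the tool 8° toward +y near the end of the swing.

step_arm(
  steps=[
    [-30,-15,20,0,-9,0],
    [-50,-30,0,0,-8,0],
    [-50,-30,0,0,-8,0],
    [-50,-30,0,0,0,9],
    [-50,-30,0,0,0,9],
  ],
)

```text
clock: 19.65
eef_pos: [0.4386, 0.0905, 0.3255]
eef_rot: [0.975, 0.223, 0.004, 0.0]
force: [0.4, -0.8, 0.4]
finger_gap: 0.0006
finger_force: 0.0
```

step_arm(
  steps=[
    [-11,-2,-40,0,0,9],
    [0,0,-55,0,0,5],
    [0,0,-55,0,0,0],
    [0,0,-40,0,0,0],
    [0,0,0,0,0,0],
  ],
)

```text
clock: 20.27
eef_pos: [0.4289, 0.089, 0.133]
eef_rot: [0.942, 0.337, -0.0, -0.0]
force: [-0.4, -0.7, 0.8]
finger_gap: 0.0006
finger_force: 0.0
```

```bash
python3 -c "
from h import *
s=manip.read_state();p=s['eef_pos'];print(p,yaw(),s['force'])"
```

```text
[0.42885168 0.08900448 0.13295475] 39.381842861825305 [-0.42353811 -0.7221523   0.80616014]
```

step_arm(
  steps=[
    [2,1,-45,0,0,0],
    [2,2,-45,0,0,0],
    [10,-12,0,0,0,0],
    [5,-9,0,0,0,6],
    [0,0,0,0,0,0],
  ],
)

```text
clock: 20.9
eef_pos: [0.4521, 0.0705, 0.0457]
eef_rot: [0.923, 0.385, 0.003, 0.001]
force: [0.4, -0.3, -0.0]
finger_gap: 0.0003
finger_force: 0.0
```

step_arm(
  steps=[
    [6,-8.5,0,0,0,6],
    [7,-8,0,0,0,6],
    [7.5,-7,0,-2,0,6],
    [8,-6.2,0,-2,0,6],
    [0,0,0,0,0,0],
  ],
)

```text
clock: 21.52
eef_pos: [0.4796, 0.0416, 0.0447]
eef_rot: [0.823, 0.568, -0.015, 0.032]
force: [-0.4, -0.4, 0.4]
finger_gap: 0.0005
finger_force: 0.0
```

```bash
python3 -c "
from h import *
s=manip.read_state();p=s['eef_pos'];d=p[:2]-[.533,.121];print(p,yaw(),s['force'],np.hypot(*d),np.degrees(np.arctan2(d[1],d[0]))%360)"
```

```text
[0.47961897 0.04155761 0.04467106] 69.15783193757225 [-0.36490119 -0.40792704  0.39694337] 0.09571116585136667 236.1010149397946
```

step_arm(
  steps=[
    [8.5,-5.6,0,-2,0,6],
    [9,-4.6,0,-2,0,6],
    [9.5,-3.6,0,0,0,6],
    [0,0,0,0,0,0],
  ],
)

```text
clock: 22.02
eef_pos: [0.5057, 0.0276, 0.0437]
eef_rot: [0.723, 0.688, -0.029, 0.063]
force: [0.0, -0.0, -0.2]
finger_gap: 0.0006
finger_force: 0.0
```

Run:
```python
from h import *
s=manip.read_state();p=s['eef_pos'];d=p[:2]-[.533,.121];print(p,yaw(),s['force'],np.hypot(*d),np.degrees(np.arctan2(d[1],d[0]))%360)
im=grab_frame("scene");cv2.imwrite("pics/s2.png",im);a=np.array([310,224])
h=cv2.cvtColor(im,cv2.COLOR_BGR2HSV);m=cv2.inRange(h,(0,200,90),(4,255,255))|cv2.inRange(h,(176,200,90),(180,255,255))
c=cam("scene")
for b in blobs(m,5):
    if np.hypot(*(b[0]-a))<90:print(b[0],b[1],onz(c,b[0],.03))
```

```text
[0.50567447 0.02758546 0.04372084] 86.96161298689705 [ 0.01721345 -0.0012677  -0.20507715] 0.09732913699045681 253.69479517484228
[276.43478261 206.60869565] [267 198  24  21  69] [0.53871522 0.06204381 0.03      ]
```

step_arm(
  steps=[
    [7,-1.5,0,0,0,2],
    [4,-0.5,0,0,0,2],
  ],
)

```text
clock: 22.32
eef_pos: [0.5155, 0.0254, 0.0431]
eef_rot: [0.698, 0.713, -0.028, 0.063]
force: [-1.9, -0.5, 1.5]
finger_gap: 0.0002
finger_force: 1.1
```

step_arm(
  steps=[
    [4,-0.5,0,0,0,0],
    [3,0,0,0,0,0],
  ],
)

```text
clock: 22.58
eef_pos: [0.5229, 0.025, 0.0428]
eef_rot: [0.698, 0.713, -0.028, 0.063]
force: [-2.8, -0.4, 2.4]
finger_gap: 0.0003
finger_force: 1.2
```

step_arm(
  steps=[
    [3,0,0,0,0,0],
    [3,0,0,0,0,0],
  ],
)

```text
clock: 22.82
eef_pos: [0.529, 0.0251, 0.0425]
eef_rot: [0.697, 0.714, -0.028, 0.063]
force: [-3.4, 0.8, 1.7]
finger_gap: 0.001
finger_force: 1.4
```

step_arm(
  steps=[
    [2,0,0,0,0,0],
    [2,0,0,0,0,0],
  ],
)

```text
clock: 23.08
eef_pos: [0.5329, 0.0251, 0.0424]
eef_rot: [0.697, 0.714, -0.028, 0.063]
force: [-2.5, 1.8, 1.2]
finger_gap: 0.0008
finger_force: 1.5
```

step_arm(
  steps=[
    [2,0,0,0,0,0],
    [2,0,0,0,0,0],
  ],
)

```text
clock: 23.32
eef_pos: [0.5368, 0.0252, 0.0424]
eef_rot: [0.697, 0.714, -0.028, 0.063]
force: [-3.1, 1.4, 0.8]
finger_gap: 0.0005
finger_force: 1.7
```

step_arm(
  steps=[
    [2,0,0,0,0,0],
    [0,0,0,0,0,0],
  ],
)

```text
clock: 23.58
eef_pos: [0.5391, 0.0251, 0.0424]
eef_rot: [0.697, 0.714, -0.028, 0.063]
force: [-2.4, 1.7, -0.6]
finger_gap: 0.0004
finger_force: 1.3
```

step_arm(
  steps=[
    [2,0.3,0,0,0,0],
    [2,0.3,0,0,0,0],
  ],
)

```text
clock: 23.82
eef_pos: [0.5424, 0.0256, 0.0424]
eef_rot: [0.697, 0.714, -0.028, 0.063]
force: [-9.0, 3.1, 3.2]
finger_gap: 0.0007
finger_force: 4.3
```

step_arm(
  steps=[
    [2,0.3,0,0,0,0],
    [0,0,0,0,0,0],
  ],
)

```text
clock: 24.08
eef_pos: [0.5425, 0.0256, 0.0422]
eef_rot: [0.697, 0.714, -0.03, 0.062]
force: [-10.6, 1.9, 7.2]
finger_gap: 0.0004
finger_force: 5.3
```

The force jumped to 11 N and the tool stopped advancing, so the lever is at its end stop. I'll back off and check from the front.

step_arm(
  steps=[
    [-12,0,0,0,0,0],
    [-5,0,50,0,0,0],
    [0,0,60,4,0,0],
    [0,0,60,4,0,0],
    [0,0,60,0,0,-9],
  ],
)

```text
clock: 24.7
eef_pos: [0.5285, 0.025, 0.2752]
eef_rot: [0.755, 0.655, 0.022, 0.017]
force: [0.8, -0.2, 0.0]
finger_gap: 0.0003
finger_force: 0.0
```

step_arm(
  steps=[
    [0,0,40,0,0,-10],
    [0,0,30,0,0,-10],
    [15,30,0,0,0,-10],
    [25,45,0,0,0,-10],
    [30,45,0,0,0,-10],
  ],
)

```text
clock: 25.32
eef_pos: [0.5992, 0.1469, 0.3436]
eef_rot: [0.961, 0.274, 0.014, 0.024]
force: [1.2, -0.7, 0.4]
finger_gap: 0.0005
finger_force: 0.0
```

step_arm(
  steps=[
    [35,45,0,0,0,-10],
    [35,35,0,0,8,-10],
    [6,1,-15,0,8,-4],
    [0,0,-20,0,8,0],
    [0,0,0,0,0,0],
  ],
)

```text
clock: 25.95
eef_pos: [0.6746, 0.2262, 0.3028]
eef_rot: [0.978, 0.086, -0.19, -0.002]
force: [-0.5, 0.3, -0.2]
finger_gap: 0.0002
finger_force: 0.0
```

step_arm(
  steps=[
    [0,0,0,0,0,0],
    [0,0,0,0,0,0],
  ],
)

```text
clock: 26.2
eef_pos: [0.6741, 0.2272, 0.3101]
eef_rot: [0.979, 0.087, -0.185, -0.003]
force: [0.6, -0.4, 0.1]
finger_gap: 0.0005
finger_force: 0.0
```

```bash
sed -i 's/a\[1\]-50:a\[1\]+40,a\[0\]-60:a\[0\]+60/a[1]-60:a[1]+75,a[0]-70:a[0]+110/' chk.py; python3 chk.py w6
```

```text
[0.6741 0.2272 0.3101] 10.6
ball 312 0.1196 -6.99
ball 231 0.12 82.79
ball 186 0.1213 -96.87
plate [266.1 170.9] [256 169  19   4  37] r 0.0277 ang 6.01
peach [265.9 207.1] [259 200  15  14 147] r 0.0304 ang 5.88
crop org [204 144] scale .15; nadir-axis px [[264.2, 186.4], [264.1, 191.6], [262.8, 255.5]]
```

View pics/w6v.png

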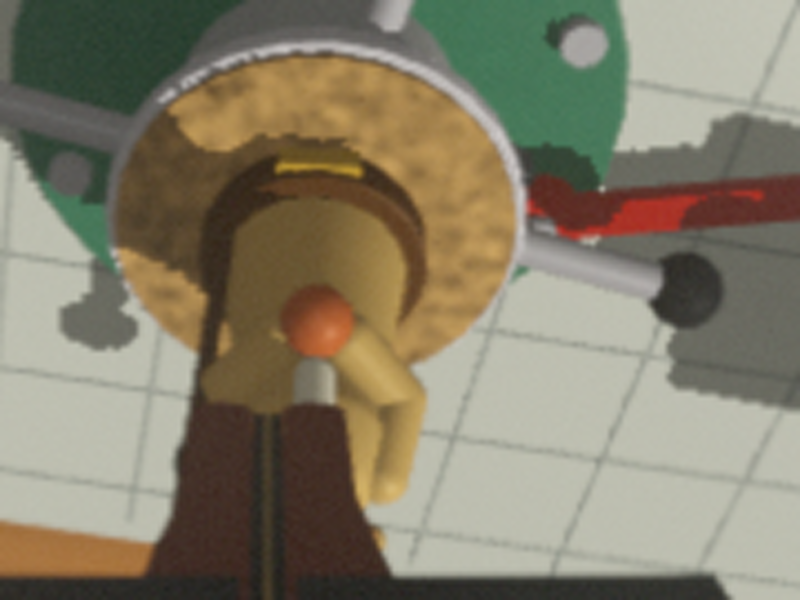

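The bars haven't moved (-7.0°), the plate and peach bear about 6° against the lens at 7°, and the lever is over at its end stop. The arm is clear of everything, so I'm handing in.

```bash
python3 -c "
from workcell import manip
print(manip.job_done())"
```

```text
the job is handed in; nothing more can be done
None
```

The job is handed in: the figure faces the black camera's lens to within about 1–2° by my measurements, and the brake lever is over against its far end stop with the turntable locked.

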